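# Find the high spot of a drive wheel with a plunger indicator

## Robot

A 6-joint arm with a two-finger parallel gripper is mounted at the origin on a cart in front of the work surface, level with it; the furniture and walls round the work are solid. World frame = base frame: x ahead of the robot, y to its left, z up, the work surface at z = 0. Lengths are in m, angles in rad, forces in N, time in s.
With the tool pointing down it reaches from about 0.4 to 0.825 m from the base axis. Payload 7 kg.
Tool frame: the origin (TCP) lies midway between the tips of the shut fingers; the grasp point (between the pads) lies arm.hold_point_z behind it (arm.hold_point_z is the distance from the TCP to the grasp point, in m); z points along the fingers, y is the line along which they close (so a half turn about z gives the same grasp; the last joint's range is limited). The gripper opens to 88 mm and grips with 3 to 60 N. Pads are 19 mm wide; open, the fingers measure 130 mm over their backs; the gripper's body (78 mm by 193 mm) begins 47 mm behind the grasp point.
Start: joints at [1.618, 0.359, 0.012, 0, -1.224, -0.288], TCP at [0.161, 0.655, 0.227] pointing down, gripper open.
Joint ranges: [-3.07, 3.07], [-1.43, 2.12], [-1.02, 1.25], [-3.03, 1.67], [-3.05, -0], [-3.03, 3.03]. Speed limits (rad/s): [2.39, 2.39, 3.01, 3.14, 3.14, 3.14].

## Interface

Orientations are given as [roll, pitch, yaw] about the fixed x, y, z axes, in that order (R = Rz(yaw) Ry(pitch) Rx(roll)).
In Python, from station import arm gives the robot as it stands.
- The arm moves only by the shell command python3 -m crank 'ROWS' [OPENING] [FORCE]. ROWS is JSON, a list that holds one entry, the list of rows, each a list of 4 numbers: the shift along the tool's x, y, z in units of 25 mm (1.0 is 25 mm), then the turn about the tool's z in units of 5 degrees (1.0 is 5 degrees). A call has 1 to 12 rows; each row is the pose to reach, as a shift and turn from the pose commanded when the call began, along the tool's axes at that moment; what a row does not reach only later rows make up. A row lasts 1/8 s, in which the tool goes at most 62.5 mm and 10.7 degrees, less where a joint would pass 70% of its speed; a pose out of reach is approached as far as the arm can. A call with a gripper value outside its range is refused whole. OPENING is the closure, from 0 (fully open) to 1 (shut), set as the call begins (- or left out, the last holds). The fingers move at their own pace and stop on an object; FORCE is the grip in N (left out, the last holds). Time passes only in rows, so rows that repeat a pose let the fingers close. It gives the time, the measured TCP pose, the force, the opening and the grip force at its end, in the units of the state.
- arm.get_state(): the state, without advancing time (a new reading comes with each control period).
- arm.grab_frame(name): name is "side" or "top"; returns (picture, depth): 420x560x3 uint8, red, green, blue; 420x560 float32, m along the optical axis (not along the pixel's ray), 0 where there is no reading.
- arm.get_calibration(name): a dict with "mtx" (3x3 intrinsics, pixels), "k1" (the pictures are not rectified: a ray, as slopes to the right and down, at radius r is drawn at 1 + k1 r^2 times it, then the intrinsics apply), "R" (3x3) and "t" (3): a world point X has camera coordinates R X + t. Camera axes: x right, y down, z forward; pixel columns grow to the right and rows downward; lengths in m; the calibration is good to about 2 mm. A picture is of the moment at which its call begins. get_calibration takes no time and is no camera call.
- arm.job_done(): hands the job in; it is judged then, once.
Trained networks look in the newest picture that a camera, given by its name, has taken for a name from the list of things; names that differ only in an ending like _2 or _b are one class to them, and where a whole thing is asked for, a point or a joint stands for the part that bears it (a point fixed in the world has none). Each returns a list of dicts, best first, with "score" (0 to 1); they miss things now and then, are a little off and sometimes report something else, mostly with a low value. They report only what shows in the picture. A call takes as long as a camera call.
- arm.recognise(thing, camera): "extent" ([left, top, width, height] in pixels, round what is visible of it).
- arm.trace(thing, camera): "mask" (420x560 bool, what is visible of it) and "extent" ([left, top, width, height] in pixels, round what is visible of it).
The state is a dict: "t": time; "q": joint angles; "qd": joint speeds; "joint_efforts": joint torques, N m; "eef_pos": TCP position; "ee_rot": TCP orientation; "force": force on the tool from outside, world axes, zero at the start; "moment": the same for the moment, N m; "width": finger opening in m; "gripper_force": force on a finger pad.
Only numpy, scipy, OpenCV 4.12 (cv2) and the standard library are available. Lean on these libraries where they do the work, as an engineer would, in place of code of your own. Each camera call takes 0.05 s, during which the arm holds its last target. There are 200 camera calls.

## Task

Check the bent drive wheel on the run-out stand: slide the dial indicator by its red handle toward the wheel until its sprung plunger presses the rim with about 4 N, felt at the handle as the push beyond what the free carriage drags; let it stand so, and do not jam the plunger at the end of its travel. Then, with the plunger riding on the rim, turn the wheel by its crank all the way round to find the highest spot (there is also a lesser bump), and leave that highest spot under the plunger with everything let go. Leave the things around alone.

Things in the scene. Friction and masses are not known exactly. Their poses are not given: they have to be found in the camera images.
- stand: Grey run-out stand, a plate 110 x 230 x 10 mm fixed to the desk, origin under its middle. Its y axis runs from the indicator end to the wheel end; z up. It stands at another place and yaw each time.
- wheel_axis (a point): Point on the upright axis of the wheel, 33 mm above the desk (the height of the plunger), 65 mm along +y from the stand's origin; axes as the stand's. Over the bent rim lies a round aluminium flange of 96 mm diameter, its top 46 mm above the desk, which hides the rim from above.
- wheel: Wheel with flange, rim and crank; origin on its axis at desk level; turns about z either way without end, friction about 0.09 N m, stays where left. x axis points to the crank. Rim radius at the plunger: 38 mm at the lowest, 45 mm at the one highest spot, 42.5 mm at a lesser bump; where round the wheel is hidden and differs. 0.2 rad off the highest spot it is 0.45 mm lower, 0.4 rad off 1.8 mm.
- crank_grip (a point): Centre of the black crank handle, an upright free-spinning sleeve 15 mm in diameter and 40 mm tall (foot 52 mm, this point 72 mm, top 92 mm above the desk), which stands on the flange 30 mm from the wheel's axis. Carry it round the axis in a circle to turn the wheel.
- handle (a point): Point in the red handle of the indicator carriage: an upright square post 16 x 16 mm, its top 84 mm above the desk, this point 68 mm. The dial case before it is 44 mm in diameter, its centre 36 mm from the handle toward the wheel, its top 45 mm above the desk.
- carriage: Indicator carriage with dial, plunger and handle; origin at desk level under the handle, axes as the stand's. It slides 50 mm along the stand's y axis, + toward the wheel, drags with about 10 N of steady friction and stays where it is left. At the start the plunger's tip is 58 to 70 mm from the wheel's axis. It moves straight at the axis.
- needle (a joint): Red needle of the dial, seen from above: 0 with the plunger fully out, and 0.3 rad more, clockwise, for each millimetre that the plunger is pressed in (18 mm, 5.4 rad at the end of its travel). With the carriage left in place, it shows how the rim rises and falls. The plunger's tip is a 10 mm steel ball 33 mm above the desk, 90 mm before the handle when out; its spring stiffens as it goes in.
- magnifier: Bystander: black loupe ring, 39 mm in diameter and 26 mm tall; origin under its middle.
- mouse_a: Bystander: black computer mouse, 108 x 55 x 38 mm; origin under its middle.
- screw_dish: Bystander: round grey steel dish with screws, 82 mm in diameter, 16 mm tall; origin under its middle.
- nippers: Bystander: side cutters with black sleeves, 117 x 58 x 12 mm; origin under the middle.

How it is judged:
By the outcome, as a careful person would: the job done as asked, in the order asked, and still so for the second after the job is handed in, with the robot touching nothing.
It also fails if it takes over 72 s, if anything falls off the work surface, if the arm or the gripper's body presses on something with over 40 N, if the wrist force passes 120 N, or if a joint passes its speed limit or range.

## Working session

There is one attempt and no reset: what is moved stays moved. The work goes in short steps, Python scripts to look and compute and a shell command to move; the robot and the scene stay as the last step left them, time stands still between calls to the robot, and variables do not carry over. Pictures are saved under pics/ and viewed, at most 11 in all, crops included, and the job is handed in when it is done.

```bash
mkdir -p pics; ls; cat > h.py <<'E'
from station import arm
import numpy as np, cv2
from scipy.spatial.transform import Rotation as Ro
def px2w(cam,uv,z=None,depth=None):
    c=arm.get_calibration(cam);K=np.array(c["mtx"]);R=np.array(c["R"]);t=np.array(c["t"])
    p=np.atleast_2d(uv).astype(float)
    s=cv2.undistortPoints(p[:,None],K,np.array([c["k1"],0,0,0,0.]))[:,0]
    d=np.c_[s,np.ones(len(s))]
    o=-R.T@t; w=d@R
    if z is not None: k=(z-o[2])/w[:,2]
    else: k=np.asarray(depth)
    return o+w*k[:,None]
def w2px(cam,X):
    c=arm.get_calibration(cam)
    return cv2.projectPoints(np.atleast_2d(X).astype(float),cv2.Rodrigues(np.array(c["R"]))[0],np.array(c["t"]),np.array(c["mtx"]),np.array([c["k1"],0,0,0,0.]))[0][:,0]
E
python3 - <<'E'
from h import *
for n in("top","side"):
    im,d=arm.grab_frame(n); cv2.imwrite(f"pics/{n}0.png",im[:,:,::-1]); np.save(f"{n}0.npy",d)
    for th in("stand","wheel","crank_grip","handle","carriage","needle"):
        print(n,th,[(np.round(r["score"],2),r["extent"]) for r in arm.recognise(th,n)[:2]])
    c=arm.get_calibration(n);print(c, -np.array(c["R"]).T@np.array(c["t"]))
print(arm.get_state(),arm.hold_point_z)
E
```

```text
pics
top stand [(np.float64(0.86), [272.2, 208.1, 86.3, 42.2])]
top wheel [(np.float64(0.89), [274.6, 209.6, 31.5, 34.3]), (np.float64(0.63), [173.3, 229.3, 24.5, 41.2])]
top crank_grip []
top handle [(np.float64(0.79), [314.9, 213.7, 39.7, 27.9])]
top carriage [(np.float64(0.76), [319.7, 216.2, 35.4, 22.6])]
top needle []
{'mtx': array([[396.77942693,   0.        , 278.12419646],
       [  0.        , 396.77942693, 210.66926173],
       [  0.        ,   0.        ,   1.        ]]), 'k1': -0.0163624888979663, 'R': array([[ 0.02576828, -0.99913889, -0.03251876],
       [-0.99807401, -0.02387734, -0.0572551 ],
       [ 0.05642933,  0.03393149, -0.99782984]]), 't': array([0.26214854, 0.50067624, 1.05397868])} [0.43348151 0.23811455 1.08888239]
side stand [(np.float64(0.64), [209.7, 219.0, 64.0, 100.9]), (np.float64(0.51), [226.7, 267.6, 35.8, 37.7])]
side wheel [(np.float64(0.69), [222.6, 219.2, 46.0, 43.1])]
side crank_grip [(np.float64(0.46), [252.1, 223.1, 10.3, 13.4])]
side handle [(np.float64(0.8), [225.6, 264.1, 29.2, 41.7]), (np.float64(0.7), [211.7, 218.7, 62.4, 102.2])]
side ca
[... 468 characters left out ...]
.48795616 -0.6008443   0.5250605 ]
{'t': 0.7, 'q': array([ 1.61808735e+00,  3.58536740e-01,  1.19100609e-02, -6.69225837e-06,
       -1.22410775e+00, -2.88118245e-01]), 'qd': array([ 0.00121997,  0.00127224, -0.00048105,  0.00105976,  0.00030923,
        0.00035443]), 'joint_efforts': array([ 1.71658826e-04, -5.82157481e+01,  2.93252170e+01,  7.00147659e+00,
        1.24611685e-02, -1.63454001e-05]), 'eef_pos': array([0.16099002, 0.65549741, 0.22660536]), 'ee_rot': array([-3.14153510e+00,  2.36229842e-05, -2.40829496e-01]), 'force': array([-0.38537345,  0.45549757,  0.23878749]), 'moment': array([0.02034645, 0.00673836, 0.03095557]), 'gripper_force': 0.0, 'width': 0.08792660788837055} 0.0188
```

View pics/top0.png

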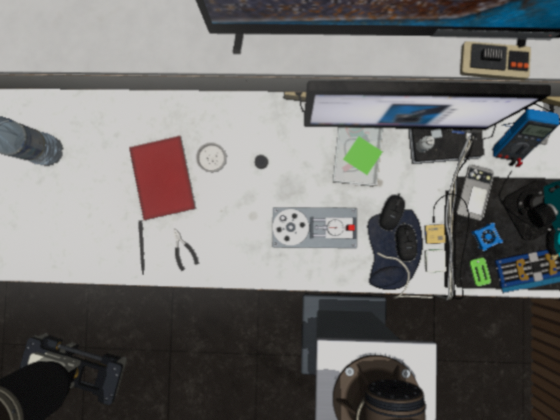

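View pics/side0.png

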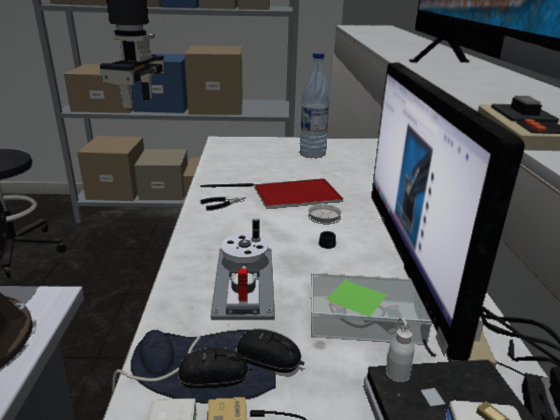

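The top view shows the stand with the wheel at about (290,227) and the red handle at about (350,228). In the side view, the crank is at (256,230) and the handle at (243,283). Next I'll zoom in and measure.

```bash
python3 - <<'E'
from h import *
a=cv2.imread("pics/top0.png")[200:260,265:365];b=cv2.imread("pics/side0.png")[210:325,200:290]
A=cv2.resize(a,None,fx=4,fy=4,interpolation=cv2.INTER_CUBIC);B=cv2.resize(b,None,fx=4,fy=4,interpolation=cv2.INTER_CUBIC)
C=np.zeros((460,770,3),np.uint8);C[:240,:400]=A;C[:,405:765]=B;cv2.imwrite("pics/z0.png",C)
from itertools import product
for n in("top","side"):
    arm.grab_frame(n)
for th,cam in (("stand","top"),("wheel","top"),("handle","top"),("crank_grip","side"),("handle","side")):
    r=arm.trace(th,cam)
    if r:
        m=r[0]["mask"];v,u=np.nonzero(m);print(th,cam,r[0]["score"],u.mean(),v.mean(),cv2.minAreaRect(np.c_[u,v].astype(np.float32)))
im=cv2.imread("pics/top0.png").astype(int)
red=(im[:,:,2]>150)&(im[:,:,1]<80)&(im[:,:,0]<80);red[:205]=0;red[250:]=0;red[:,:300]=0;red[:,365:]=0
v,u=np.nonzero(red);print("red",u,v)
im=cv2.imread("pics/side0.png").astype(int)
red=(im[:,:,2]>120)&(im[:,:,1]<60)&(im[:,:,0]<60);red[:255]=0;red[310:]=0;red[:,:220]=0;red[:,265:]=0
v,u=np.nonzero(red);print("red side",u.min(),u.max(),v.min(),v.max(),u.mean())
E
```

```text
stand top 0.84 314.5529820497973 227.39114070642734 ((314.5, 227.5), (41.0, 85.0), 90.0)
wheel top 0.63 290.25779625779626 226.46465696465697 ((289.5000305175781, 226.50001525878906), (33.541019439697266, 35.329872131347656), 26.56505012512207)
handle top 0.77 338.2705314009662 226.98389694041867 ((334.5, 227.0), (20.0, 39.0), 90.0)
crank_grip side 0.42 255.77868852459017 228.2377049180328 ((255.5, 228.5), (17.0, 7.0), 90.0)
handle side 0.93 243.06795131845843 289.0162271805274 ((242.5, 285.5), (39.0, 31.0), 90.0)
red [349 350 351 352 353 349 350 351 352 353 354 349 350 351 352 353 354 349
 350 351 352 353 354 349 350 351 352 353] [225 225 225 225 225 226 226 226 226 226 226 227 227 227 227 227 227 228
 228 228 228 228 228 229 229 229 229 229]
red side 238 246 269 273 242.275
```

View pics/z0.png

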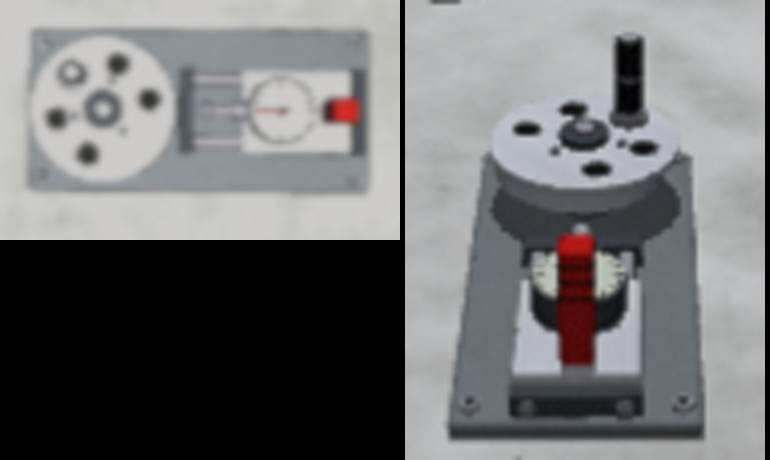

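The zoom shows the stand nearly aligned with world y, the flange centre at about (290.5,227), the crank at (282.7,217.7), and the handle top at (351.5,227). The needle points toward the wheel.

```bash
python3 - <<'E'
from h import *
f=lambda x,y:((x+.5)/4-.5+265,(y+.5)/4-.5+200)
g=lambda x,y:((x-405+.5)/4-.5+200,(y+.5)/4-.5+210)
c=px2w("top",[f(29,28),f(370,30),f(370,190),f(28,188)],z=.01);print("corners",c.round(4),c.mean(0).round(4))
yv=(c[0]+c[3]-c[1]-c[2]);print("ydir deg",np.degrees(np.arctan2(yv[1],yv[0]))-90, np.linalg.norm(yv)/2)
print("flange",px2w("top",[f(103,109)],z=.046).round(4))
print("crank",px2w("top",[f(72,72)],z=.092).round(4))
print("handle",px2w("top",[(351.5,227)],z=.084).round(4))
print("side crank top",px2w("side",[g(628,38)],z=.092).round(4),"handle top",px2w("side",[g(577,240)],z=.084).round(4))
s=px2w("side",[g(492,155),g(683,155)],z=.046);print(s.round(4))
s=px2w("side",[g(449,432),g(704,432)],z=.0);print("front edge",s.round(4))
E
```

```text
corners [[0.5051 0.2921 0.01  ]
 [0.5092 0.0609 0.01  ]
 [0.4012 0.0593 0.01  ]
 [0.3964 0.2899 0.01  ]] [0.453  0.1755 0.01  ]
ydir deg 1.1031709420227713 0.2310060736321126
flange [[0.4506 0.2403 0.046 ]]
crank [[0.4726 0.2602 0.092 ]]
handle [[0.4535 0.0864 0.084 ]]
side crank top [[0.4732 0.2594 0.092 ]] handle top [[0.455 0.085 0.084]]
[[0.4069 0.2205 0.046 ]
 [0.5014 0.2224 0.046 ]]
front edge [[0.4003 0.0632 0.    ]
 [0.51   0.0646 0.    ]]
```

```bash
cat >> h.py <<'E'
def rel(x,y,z,yaw=None):
    s=arm.get_state();R=Ro.from_euler("xyz",s["ee_rot"]).as_matrix()
    d=R.T@(np.array([x,y,z])-s["eef_pos"])/.025
    tn=0 if yaw is None else -np.degrees((yaw-s["ee_rot"][2]+np.pi/2)%np.pi-np.pi/2)/5
    return np.round(np.r_[d,tn],2)
E
python3 -c "
from h import *
print(rel(.4545,.086,.16,-np.pi/2+.019))"
```

```text
[16.83 19.32  2.66 15.02]
```

```bash
python3 -m crank '[[[1.4,1.6,0.2,1.25],[2.8,3.2,0.4,2.5],[4.2,4.8,0.7,3.75],[5.6,6.4,0.9,5],[7,8,1.1,6.25],[8.4,9.7,1.3,7.5],[9.8,11.3,1.6,8.75],[11.2,12.9,1.8,10],[12.6,14.5,2,11.25],[14,16.1,2.2,12.5],[15.4,17.7,2.4,13.75],[16.83,19.32,2.66,15]]]' 0
python3 -m crank '[[[0,0,0,0],[0,0,0,0]]]'
python3 - <<'E'
from h import *
s=arm.get_state();print(s,rel(.4545,.086,.0495,-np.pi/2+.019))
im,d=arm.grab_frame("side");cv2.imwrite("pics/s1.png",cv2.resize(im[190:330,180:320,::-1],None,fx=4,fy=4,interpolation=cv2.INTER_CUBIC))
E
```

```text
t: 2.55
eef_pos: [0.4553, 0.0847, 0.1605]
ee_rot: [-3.14, 0.001, -1.553]
force: [0.7, 0.5, 1.2]
width: 0.088
gripper_force: 0.0
t: 2.8
eef_pos: [0.4545, 0.0859, 0.1601]
ee_rot: [-3.141, 0.0, -1.551]
force: [0.1, 0.6, -0.4]
width: 0.0879
gripper_force: 0.0
{'t': 2.8, 'q': array([ 6.14269432e-01,  6.27392253e-02, -5.35339862e-01,  4.99343085e-06,
       -9.72534320e-01, -5.93992225e-01]), 'qd': array([ 0.03231752, -0.00674812,  0.0001158 , -0.00065967, -0.0008023 ,
        0.00021528]), 'joint_efforts': array([-1.05963070e+00, -3.05280769e+01,  2.56279600e+01,  6.15082428e+00,
       -2.76330428e-02,  6.63062674e-03]), 'eef_pos': array([0.45451787, 0.08586095, 0.1601434 ]), 'ee_rot': array([-3.14143876e+00,  9.89555117e-05, -1.55051630e+00]), 'force': array([ 0.11316626,  0.60275953, -0.37772703]), 'moment': array([ 0.12930245, -0.00739691,  0.04342519]), 'gripper_force': 0.0, 'width': 0.08787717410172192} [-0.01  0.    4.43  0.01]
```

View pics/s1.png

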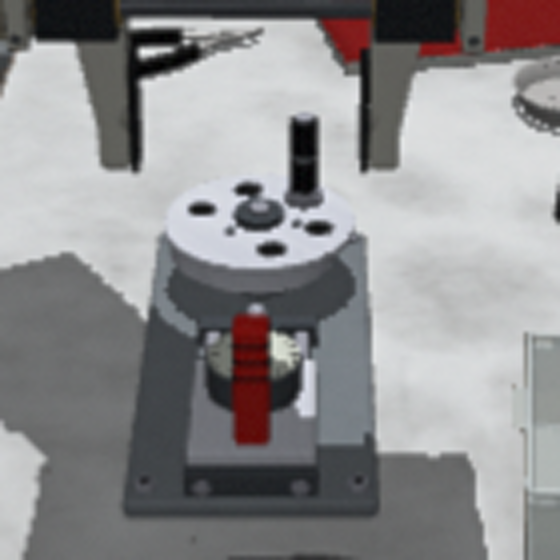

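The fingers straddle the handle centrally: the finger midpoint is at about x=251 in the crop and the handle at about 252. Next step is to lower and close.

```bash
python3 -m crank '[[[0,0,1,0],[0,0,2,0],[0,0,3,0],[0,0,4,0],[0,0,4.4,0],[0,0,4.4,0]]]' 0
python3 -m crank '[[[0,0,0,0],[0,0,0,0],[0,0,0,0],[0,0,0,0],[0,0,0,0],[0,0,0,0],[0,0,0,0],[0,0,0,0]]]' 1 40
```

```text
t: 3.6
eef_pos: [0.4542, 0.0867, 0.05]
ee_rot: [3.141, -0.001, -1.548]
force: [2.0, 0.1, 0.9]
width: 0.0876
gripper_force: 0.0
t: 4.6
eef_pos: [0.4541, 0.086, 0.05]
ee_rot: [3.141, -0.0, -1.55]
force: [-0.7, 0.6, 1.0]
width: 0.0158
gripper_force: 40.0
```

```bash
for i in 1; do python3 -m crank '[[[-0.05,0,0,0],[-0.1,0,0,0],[-0.15,0,0,0],[-0.2,0,0,0],[-0.25,0,0,0],[-0.3,0,0,0]]]' ; done
python3 -m crank '[[[-0.05,0,0,0],[-0.1,0,0,0]]]'
python3 -m crank '[[[-0.05,0,0,0],[-0.1,0,0,0]]]'
```

```text
t: 5.35
eef_pos: [0.454, 0.092, 0.05]
ee_rot: [3.141, -0.002, -1.55]
force: [2.5, -10.2, 1.3]
width: 0.016
gripper_force: 40.0
t: 5.6
eef_pos: [0.4539, 0.0945, 0.05]
ee_rot: [3.141, -0.002, -1.55]
force: [4.6, -10.7, 2.3]
width: 0.0157
gripper_force: 40.0
t: 5.85
eef_pos: [0.4539, 0.097, 0.05]
ee_rot: [3.141, -0.002, -1.55]
force: [3.1, -10.7, 2.1]
width: 0.0154
gripper_force: 40.0
```

```bash
for i in 1; do python3 -m crank '[[[-0.05,0,0,0],[-0.1,0,0,0],[-0.15,0,0,0]]]'|egrep 'eef|force:'
python3 -m crank '[[[-0.05,0,0,0],[-0.1,0,0,0]]]'|egrep 'eef|force:'
python3 -m crank '[[[-0.05,0,0,0],[-0.1,0,0,0]]]'|egrep 'eef|force:'
python3 -m crank '[[[-0.05,0,0,0],[-0.1,0,0,0]]]'|egrep 'eef|force:'
done
python3 - <<'E'
from h import *
im,d=arm.grab_frame("top");cv2.imwrite("pics/t1.png",cv2.resize(im[200:260,265:365,::-1],None,fx=7,fy=7,interpolation=cv2.INTER_CUBIC))
E
```

```text
eef_pos: [0.4539, 0.1008, 0.05]
force: [3.3, -10.5, 0.7]
gripper_force: 40.0
eef_pos: [0.4538, 0.1032, 0.05]
force: [4.0, -10.4, 0.9]
gripper_force: 40.0
eef_pos: [0.4537, 0.1058, 0.05]
force: [4.5, -10.2, 1.5]
gripper_force: 40.0
eef_pos: [0.4537, 0.1082, 0.05]
force: [4.0, -10.4, 1.2]
gripper_force: 40.0
```

View pics/t1.png

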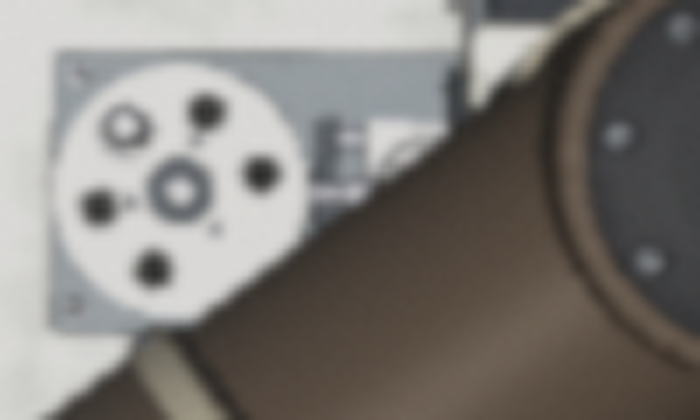

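The arm hides the dial in this picture, and the flange centre is at about (180,190) in the crop. There's no contact yet and the drag is about 10.4 N, so I'll keep pushing.

```bash
for i in 1; do python3 -m crank '[[[-0.04,0,0,0],[-0.08,0,0,0]]]'|egrep 'eef|force:'
python3 -m crank '[[[-0.04,0,0,0],[-0.08,0,0,0]]]'|egrep 'eef|force:'
python3 -m crank '[[[-0.04,0,0,0],[-0.08,0,0,0]]]'|egrep 'eef|force:'
done
```

```text
eef_pos: [0.4537, 0.1102, 0.05]
force: [4.6, -10.3, 0.8]
gripper_force: 40.0
eef_pos: [0.4536, 0.112, 0.05]
force: [5.5, -12.1, 0.3]
gripper_force: 40.0
eef_pos: [0.4536, 0.1138, 0.05]
force: [5.5, -14.3, 0.9]
gripper_force: 40.0
```

```bash
python3 -m crank '[[[0.03,0,0,0]]]'; python3 -c "
from h import *
print(arm.get_state()['force'])
arm.grab_frame('side');s=arm.get_state();print(s['force'],s['eef_pos'])"
```

```text
t: 7.9
eef_pos: [0.4537, 0.1139, 0.05]
ee_rot: [3.141, -0.002, -1.55]
force: [1.7, -4.1, 1.6]
width: 0.0164
gripper_force: 40.0
[ 1.66431827 -4.11121747  1.6292332 ]
[ 3.90599905 -7.43480972  0.3298567 ] [0.45361834 0.11389172 0.05001746]
```

```bash
python3 -m crank '[[[0,0,0,0],[0,0,0,0],[0,0,0,0],[0,0,0,0]]]' 0
python3 -m crank '[[[0,0,-1,0],[0,0,-2,0],[0,0,-2.8,0],[0,0,-2.8,0]]]' | head -2
python3 - <<'E'
from h import *
print(rel(.4729,.2598,.12,-1.551))
im,d=arm.grab_frame("side");cv2.imwrite("pics/s2.png",im[:,:,::-1])
E
```

```text
t: 8.45
eef_pos: [0.4538, 0.1152, 0.0501]
ee_rot: [-3.142, 0.0, -1.55]
force: [0.7, 0.2, -0.6]
width: 0.0502
gripper_force: 0.0
t: 8.95
eef_pos: [0.4547, 0.1158, 0.1215]
[-5.74 -0.85  0.07  0.02]
```

```bash
python3 -m crank '[[[-1,-0.2,0,0],[-2,-0.4,0,0],[-3,-0.5,0,0],[-4,-0.6,0,0],[-5,-0.75,0,0],[-5.74,-0.85,0,0],[-5.74,-0.85,0,0],[-5.74,-0.85,0,0]]]' | head -3
python3 - <<'E'
from h import *
print(rel(.4729,.2598,.058,-1.551))
im,d=arm.grab_frame("top");a=cv2.resize(im[180:280,255:365,::-1],None,fx=5,fy=5,interpolation=cv2.INTER_CUBIC)
cv2.imwrite("pics/t2.png",a)
E
```

```text
t: 10.0
eef_pos: [0.4718, 0.2588, 0.1198]
ee_rot: [3.141, -0.0, -1.55]
[-0.04 -0.05  2.47  0.01]
```

View pics/t2.png

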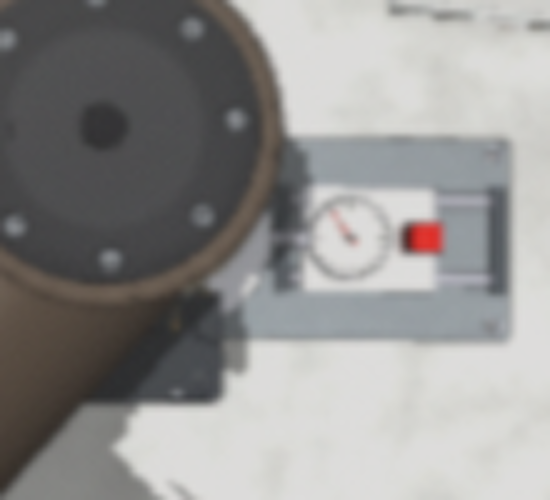

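The dial is visible from here. The needle points about 0.95 rad clockwise (tip at (333,210), hub at (350,240) in the crop), so the plunger is in about 3 mm, which fits the 4 N felt at the handle. Now I'll grip the crank.

```bash
python3 -m crank '[[[-0.04,-0.05,0.8,0],[-0.04,-0.05,1.6,0],[-0.04,-0.05,2.47,0],[-0.04,-0.05,2.47,0]]]' | head -4
python3 -m crank '[[[0,0,0,0],[0,0,0,0],[0,0,0,0],[0,0,0,0],[0,0,0,0],[0,0,0,0],[0,0,0,0]]]' 1 25
cat >> h.py <<'E'
def needle():
    im,_=arm.grab_frame("top");a=im[210:245,300:350].astype(float)
    red=np.clip(a[:,:,0]-a[:,:,1:].max(2)-25,0,None)
    v,u=np.nonzero(red);u=u+300;v=v+210;w=red[red>0]
    return im,u,v,w
E
python3 - <<'E'
from h import *
im,u,v,w=needle();print(np.c_[u,v,w].astype(int).tolist())
im,d=arm.grab_frame("side");cv2.imwrite("pics/s3.png",cv2.resize(im[170:320,180:320,::-1],None,fx=4,fy=4,interpolation=cv2.INTER_CUBIC))
E
```

```text
t: 10.55
eef_pos: [0.4724, 0.2585, 0.0572]
ee_rot: [3.139, -0.002, -1.551]
force: [-0.1, 0.1, 1.0]
t: 11.42
eef_pos: [0.4732, 0.26, 0.0583]
ee_rot: [3.142, -0.0, -1.55]
force: [0.1, 0.2, 0.8]
width: 0.0232
gripper_force: 0.0
[[322, 223, 1], [338, 224, 15], [339, 224, 26], [340, 224, 32], [341, 224, 36], [342, 224, 26], [323, 225, 8], [336, 225, 1], [337, 225, 53], [338, 225, 96], [339, 225, 109], [340, 225, 113], [341, 225, 115], [342, 225, 94], [343, 225, 31], [336, 226, 20], [337, 226, 85], [338, 226, 129], [339, 226, 141], [340, 226, 144], [341, 226, 146], [342, 226, 118], [343, 226, 45], [336, 227, 26], [337, 227, 88], [338, 227, 132], [339, 227, 142], [340, 227, 146], [341, 227, 146], [342, 227, 120], [343, 227, 47], [336, 228, 24], [337, 228, 88], [338, 228, 133], [339, 228, 142], [340, 228, 144], [341, 228, 145], [342, 228, 119], [343, 228, 46], [336, 229, 10], [337, 229, 66], [338, 229, 111], [339, 229, 125], [340, 229, 127], [341, 229, 127], [342, 229, 103], [343, 229, 36], [337, 230, 3], [338, 230, 27], [339, 230, 39], [340, 230, 41], [341, 230, 42], [342, 230, 31]]
```

View pics/s3.png

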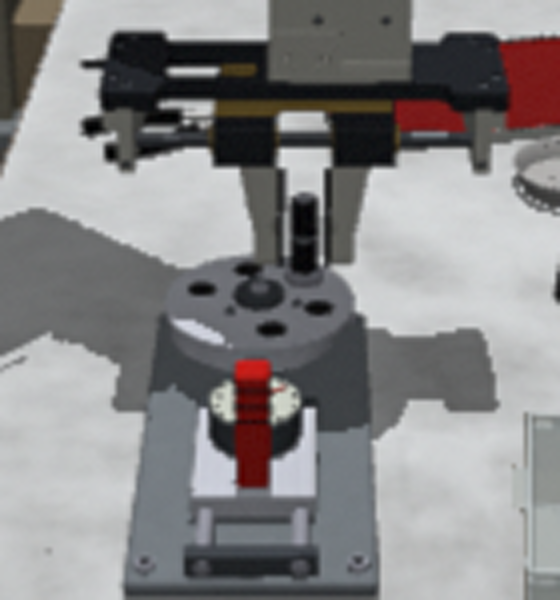

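The crank (305,235 in the crop) sits between the fingers, which are still closing. I'll finish the grip and improve the needle reading.

```bash
python3 -m crank '[[[0,0,0,0],[0,0,0,0],[0,0,0,0]]]' 1 25
cat >> h.py <<'E'
def needle(save=None):
    im,_=arm.grab_frame("top");a=im.astype(float)
    vv,uu=np.mgrid[0:420,0:560]
    big=(a[:,:,0]>1.8*a[:,:,1:].max(2))&(uu>332)&(uu<350)&(vv>218)&(vv<236)
    hu,hv=uu[big].mean(),vv[big].mean()
    cu,cv=hu-15.3,hv+.2
    r=np.hypot(uu-cu,vv-cv)
    red=np.clip(a[:,:,0]/(a[:,:,1:].mean(2)+5)-1.12,0,None)*(r<8.5)*(r>1.5)*(uu<cu+8)
    ang=np.arctan2(vv-cv,uu-cu)  # image, clockwise positive
    ax=np.arctan2((red*(vv-cv)).sum(),(red*(uu-cu)).sum())
    if save: cv2.imwrite(save,cv2.resize(im[180:280,255:365,::-1],None,fx=5,fy=5,interpolation=cv2.INTER_CUBIC))
    s=arm.get_state();p=s["eef_pos"][:2]-np.array([.4523,.2403])
    print("t%.1f needle %.2f rad  w%.2f  handle px %.1f,%.1f  crank ang %.3f r %.4f F %s grip %.0f dark %.0f"%(s["t"],(ax+np.pi)%(2*np.pi),red.sum(),hu,hv,np.arctan2(p[1],p[0]),np.hypot(*p),s["force"].round(1),s["gripper_force"],a[int(cv)-8:int(cv)+8,int(cu)-8:int(cu)+8].mean()))
def circ(n=12,step=15,start=None,sgn=-1,c=(.4523,.2403),r=.030):
    """rows (tool x,y units) for circle from current pose"""
    s=arm.get_state();R=Ro.from_euler("xyz",s["ee_rot"]).as_matrix();p=s["eef_pos"][:2]-c
    a=np.arctan2(p[1],p[0])+sgn*np.radians(step)*np.arange(1,n+1)
    d=np.c_[c[0]+r*np.cos(a),c[1]+r*np.sin(a)]-s["eef_pos"][:2]
    print(((np.c_[d,0*a]@R)/.025)[:,:2].round(2).tolist())
E
python3 - <<'E'
from h import *
needle();circ(12,15,sgn=-1);circ(12,15,sgn=1)
E
```

```text
t: 11.9
eef_pos: [0.4733, 0.2601, 0.0583]
ee_rot: [-3.141, 0.0, -1.55]
force: [0.9, 0.1, -1.7]
width: 0.0146
gripper_force: 25.0
t11.9 needle 1.19 rad  w0.04  handle px 339.2,227.0  crank ang 0.754 r 0.0289 F [ 1.6  0.3 -0.5] grip 25 dark 196
[[0.23, -0.21], [0.52, -0.32], [0.84, -0.34], [1.14, -0.28], [1.43, -0.15], [1.66, 0.05], [1.84, 0.31], [1.95, 0.61], [1.97, 0.92], [1.91, 1.23], [1.78, 1.51], [1.58, 1.75]]
[[-0.23, 0.2], [-0.37, 0.49], [-0.43, 0.8], [-0.4, 1.11], [-0.3, 1.4], [-0.12, 1.66], [0.12, 1.86], [0.4, 2.0], [0.71, 2.06], [1.02, 2.03], [1.32, 1.93], [1.58, 1.75]]
```

```bash
python3 - <<'E'
from h import *
im,_=arm.grab_frame("top");a=im[218:237,315:334].astype(float)
print((100*a[:,:,0]/a[:,:,1:].mean(2)).astype(int)); print(a[:,:,1].astype(int))
E
python3 -m crank '[[[0.23,-0.21,0,0],[0.52,-0.32,0,0],[0.52,-0.32,0,0]]]'
python3 - <<'E'
from h import *
needle();circ(6,15)
E
```

```text
[[100 100 100 100 100 100 100  99 100 100 100 100 100 100 100 100 100 100
  100]
 [100 100 100 100 100 100 100 100  99 100  99 100 100 100 100 100 100 100
  100]
 [100 100 100 100 100 100 100 100 100 100 100 100 100 100 100 100 100 100
  100]
 [100 100 100 100 100 101 103 102 101 100 101 100 100 100 100 100 100 101
  100]
 [100 100 100 100 100 103 110 110 103 100 100 100 100 100 100 100 100 100
  100]
 [100 100 100 100 101 103 111 114 105 101 100 100 100 100 100 100 100 101
  100]
 [ 99 100 100 100 101 101 104 110 109 104 101 100 100 100 101 100 100 100
  100]
 [ 98  99 100 100 100 100 102 108 119 113 103 100 100 100 100 100 101 100
  101]
 [ 98  98 100 100 100 100 101 104 114 116 104 100 100 100 100 101 101 100
  101]
 [ 97  98 100 100 101 100 100 101 104 109 107 104 101 100 100 100 101 100
  100]
 [ 97  98  99 100 100 100 100 100 101 104 112 110 103 100 100 101 100 100
  101]
 [ 97  98 100 101 101 100 100 100 100 102 104 104 101 100 100 100 101 100
  101]
 [ 98 100 100 100 100 100 100 100 100 100 100 100 100 100 100 100 100 100
  100]
 [ 99 100 100 100 100 100 100 100 100 100 100 1
[... 1609 characters left out ...]
16 216 216 217 214 206 195 190 192 206
  218]
 [164 203 204 180 162 171 189 202 205 206 205 204 197 188 178 183 199 214
  218]
 [171 208 215 204 180 161 168 182 187 192 192 187 173 176 186 201 213 218
  220]
 [178 209 218 216 206 189 178 172 167 173 180 183 184 198 209 215 218 219
  219]
 [172 208 219 218 216 211 205 200 197 199 203 206 208 215 218 219 219 219
  218]]
t: 12.38
eef_pos: [0.4808, 0.2463, 0.0582]
ee_rot: [3.14, -0.001, -1.55]
force: [-3.0, -2.7, 3.3]
width: 0.0146
gripper_force: 25.0
t12.4 needle 0.84 rad  w0.05  handle px 339.2,227.0  crank ang 0.208 r 0.0291 F [-3.6 -2.6  4.1] grip 25 dark 192
[[0.31, -0.05], [0.61, 0.01], [0.89, 0.15], [1.13, 0.36], [1.3, 0.62], [1.4, 0.92]]
```

```bash
python3 - <<'E'
s=open("h.py").read()
s=s.replace("-1.12,0,None)*(r<8.5)*(r>1.5)*(uu<cu+8)","-1.0,0,None)\n    red=np.where((red>.025)&(r<9),red,0)")
s=s.replace("+5)-1.0",")-1.0").replace("    if save:","""    w=red.sum();mu,mv=(red*uu).sum()/w,(red*vv).sum()/w;C=np.cov(uu.ravel(),vv.ravel(),aweights=red.ravel())
    d=np.linalg.eigh(C)[1][:,1];d*=np.sign(d@[mu-cu,mv-cv]);ax=np.arctan2(d[1],d[0])
    if save:""",1)
open("h.py","w").write(s)
E
python3 - <<'E'
from h import *
needle()
E
python3 -m crank '[[[0.31,-0.05,0,0],[0.61,0.01,0,0],[0.61,0.01,0,0]]]'|head -1
python3 - <<'E'
from h import *
needle();circ(6,15)
E
```

```text
t12.5 needle 0.73 rad  w2.26  handle px 339.2,227.0  crank ang 0.209 r 0.0292 F [-3.6 -3.2  3.7] grip 25 dark 192
t: 12.85
t12.9 needle 0.45 rad  w8.20  handle px 339.2,227.0  crank ang -0.283 r 0.0296 F [-5.7  0.5  3.3] grip 25 dark 168
[[0.29, 0.12], [0.53, 0.32], [0.71, 0.57], [0.82, 0.87], [0.84, 1.18], [0.79, 1.49]]
```

```bash
python3 -m crank '[[[0.29,0.12,0,0],[0.53,0.32,0,0],[0.53,0.32,0,0]]]'|head -1
python3 - <<'E'
from h import *
needle("pics/t3.png");circ(4,15)
E
```

```text
t: 13.28
t13.3 needle 5.50 rad  w13.65  handle px 339.2,227.0  crank ang -0.775 r 0.0301 F [-4.3  3.6 -0.6] grip 25 dark 91
[[0.18, 0.25], [0.3, 0.54], [0.34, 0.86], [0.29, 1.17]]
```

View pics/t3.png

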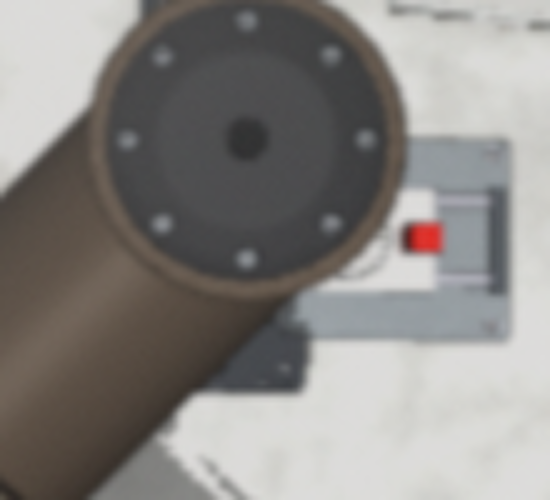

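The wrist covers the dial with the crank on this side (only its edge shows, at about (370,260)). I'll carry on round to where it's visible again.

```bash
python3 - <<'E'
from h import *
circ(8,15)
E
```

```text
[[0.18, 0.25], [0.3, 0.54], [0.34, 0.86], [0.29, 1.17], [0.17, 1.45], [-0.02, 1.7], [-0.27, 1.89], [-0.56, 2.01]]
```

```bash
python3 -m crank '[[[0.18,0.25,0,0],[0.3,0.54,0,0],[0.34,0.86,0,0],[0.34,0.86,0,0]]]'|egrep '^t|force:'
python3 - <<'E'
from h import *
needle()
im,_=arm.grab_frame("side");cv2.imwrite("pics/sA.png",cv2.resize(im[235:310,210:290,::-1],None,fx=6,fy=6,interpolation=cv2.INTER_CUBIC))
circ(6,15)
E
```

```text
t: 13.82
force: [1.0, -0.3, -3.1]
gripper_force: 25.0h.py:37: RuntimeWarning: invalid value encountered in scalar divide
  w=red.sum();mu,mv=(red*uu).sum()/w,(red*vv).sum()/w;C=np.cov(uu.ravel(),vv.ravel(),aweights=red.ravel())
Traceback (most recent call last):
  File "h.py", line 37, in needle
    w=red.sum();mu,mv=(red*uu).sum()/w,(red*vv).sum()/w;C=np.cov(uu.ravel(),vv.ravel(),aweights=red.ravel())
                                                          ~~~~~~^^^^^^^^^^^^^^^^^^^^^^^^^^^^^^^^^^^^^^^^^^^^
ZeroDivisionError: Weights sum to zero, can't be normalized
```

```bash
python3 - <<'E'
from h import *
im,_=arm.grab_frame("side");cv2.imwrite("pics/sA.png",cv2.resize(im[235:310,210:290,::-1],None,fx=6,fy=6,interpolation=cv2.INTER_CUBIC))
s=arm.get_state();p=s["eef_pos"][:2]-np.array([.4523,.2403]);print(np.arctan2(p[1],p[0]),np.hypot(*p))
circ(6,15)
E
```

```text
-1.5556822915935087 0.030747551815496047
[[-0.07, 0.31], [-0.19, 0.6], [-0.39, 0.85], [-0.64, 1.04], [-0.93, 1.15], [-1.24, 1.19]]
```

View pics/sA.png

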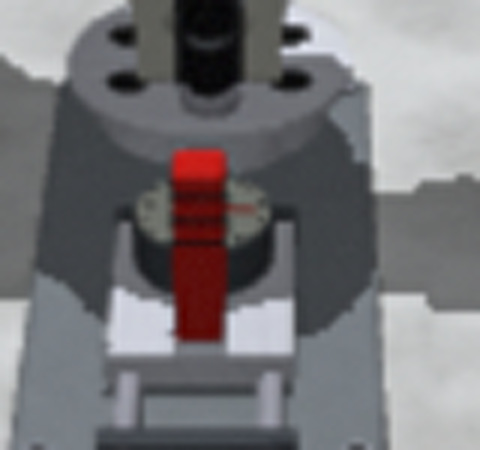

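The side view shows the needle pointing right (+x) at about (240,208), so it reads about 1.6 rad and is rising. I'll continue.

```bash
sed -i 's/    w=red.sum();mu/    w=red.sum()\n    if w<.5: print("hidden");return\n    mu/' h.py
cat >> h.py <<'E'
def side(): 
    im,_=arm.grab_frame("side");a=im.astype(float);s=arm.get_state();p=s["eef_pos"][:2]-np.array([.4523,.2403])
    ra=a[:,:,0]/a[:,:,1:].mean(2);vv,uu=np.mgrid[0:420,0:560]
    m=(ra>1.06)&(vv>262)&(vv<278)&(uu>230)&(uu<258)&((uu<237)|(uu>248))
    print("side t%.1f crank %.3f"%(s["t"],np.arctan2(p[1],p[0])),"red px",[(int(x),int(y),int(100*ra[y,x])) for y,x in zip(vv[m],uu[m])])
    return im[235:310,210:290,::-1]
E
python3 -m crank '[[[-0.07,0.31,0,0],[-0.19,0.6,0,0],[-0.19,0.6,0,0]]]'|egrep '^t|force:'
python3 - <<'E'
from h import *
needle();side();circ(4,15)
E
```

```text
t: 14.3
force: [-3.3, -1.5, 2.9]
gripper_force: 25.0
hidden
side t14.4 crank -2.095 red px [(249, 268, 167), (250, 268, 170), (251, 268, 164), (252, 268, 139)]
[[-0.23, 0.22], [-0.48, 0.41], [-0.77, 0.52], [-1.09, 0.56]]h.py:52: RuntimeWarning: divide by zero encountered in divide
  ra=a[:,:,0]/a[:,:,1:].mean(2);vv,uu=np.mgrid[0:420,0:560]
h.py:52: RuntimeWarning: invalid value encountered in divide
  ra=a[:,:,0]/a[:,:,1:].mean(2);vv,uu=np.mgrid[0:420,0:560]
```

```bash
python3 -m crank '[[[-0.23,0.22,0,0],[-0.48,0.41,0,0],[-0.48,0.41,0,0]]]'|egrep '^t|force:'
python3 -W ignore - <<'E'
from h import *
needle();side();circ(4,15)
E
```

```text
t: 14.78
force: [-8.7, -3.0, 7.3]
gripper_force: 25.0
t14.8 needle 4.28 rad  w12.71  handle px 339.2,227.0  crank ang -2.607 r 0.0309 F [-8.5 -3.5  8. ] grip 25 dark 89
side t14.9 crank -2.607 red px [(250, 266, 111), (251, 266, 118), (249, 267, 152), (250, 267, 162), (251, 267, 118)]
[[-0.31, 0.08], [-0.62, 0.12], [-0.93, 0.08], [-1.22, -0.04]]
```

```bash
sed -i 's/\.4523,\.2403/.4516,.2397/g' h.py
python3 -m crank '[[[-0.3,0.06,0,0],[-0.6,0.1,0,0],[-0.6,0.1,0,0]]]'|egrep '^t|force:'
python3 -W ignore - <<'E'
from h import *
needle();side();circ(4,15)
E
```

```text
t: 15.25
force: [-15.3, -0.7, 13.9]
gripper_force: 25.0
t15.3 needle 5.33 rad  w8.15  handle px 339.2,227.0  crank ang -3.129 r 0.0298 F [-15.8  -1.6  12.9] grip 25 dark 170
side t15.3 crank -3.128 red px [(250, 267, 106), (251, 267, 143), (252, 267, 120), (249, 268, 148), (250, 268, 134), (251, 268, 136), (252, 268, 117)]
[[-0.31, -0.03], [-0.6, -0.16], [-0.85, -0.35], [-1.04, -0.6]]
```

The upward force suggests the inner finger is riding on the hub. I'll lift 7 mm along the sleeve with a lighter grip.

```bash
python3 -m crank '[[[0,0,-0.15,0],[0,0,-0.28,0],[0,0,-0.28,0]]]' 1 6
python3 -m crank '[[[0,0,0,0],[0,0,0,0]]]' 1 20
python3 -W ignore - <<'E'
from h import *
needle("pics/t4.png");side();circ(4,15)
E
```

```text
t: 15.72
eef_pos: [0.4218, 0.2391, 0.0639]
ee_rot: [3.137, -0.003, -1.551]
force: [-8.2, 0.3, -1.8]
width: 0.0147
gripper_force: 6.0
t: 15.98
eef_pos: [0.4218, 0.2391, 0.0639]
ee_rot: [3.137, -0.003, -1.551]
force: [-8.8, -0.1, -2.8]
width: 0.0147
gripper_force: 20.0
t16.0 needle 5.31 rad  w8.99  handle px 339.2,227.0  crank ang -3.122 r 0.0298 F [-10.2  -1.   -2.3] grip 20 dark 168
side t16.1 crank -3.122 red px [(251, 267, 123), (252, 267, 119), (249, 268, 149), (250, 268, 133), (251, 268, 129), (252, 268, 119)]
[[-0.31, -0.03], [-0.6, -0.15], [-0.85, -0.34], [-1.04, -0.59]]
```

View pics/t4.png

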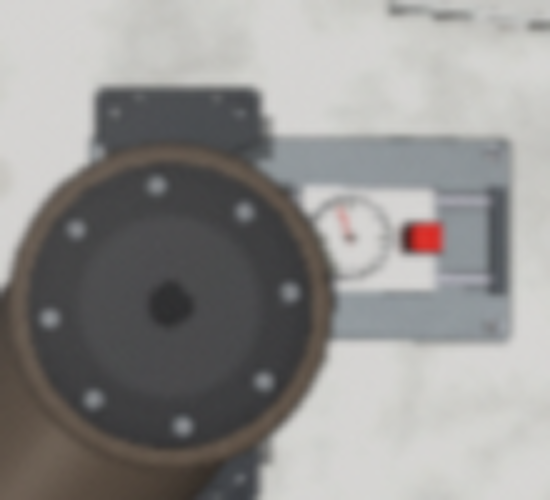

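The needle is at about 1.33 rad (tip (342,208), hub (350,240)). The brown arm rim fooled the detector, so I'll fix that and refit the circle.

```bash
python3 - <<'E'
import numpy as np
P=np.array([[.4733,.2601],[.4808,.2463],[.4738,.2192],[.4528,.2096],[.4257,.2245],[.4218,.2391]])
A=np.c_[2*P,np.ones(6)];x=np.linalg.lstsq(A,(P**2).sum(1),rcond=None)[0];r=np.sqrt(x[2]+x[0]**2+x[1]**2)
print(x[:2],r,np.hypot(*(P-x[:2]).T)-r)
s=open("h.py").read()
s=s.replace("np.where((red>.025)&(r<9)","np.where((red>.025)&(r<8)&(a[:,:,1]<1.05*a[:,:,2]+2)")
open("h.py","w").write(s)
E
python3 -W ignore -c "
from h import *
needle()"
```

```text
[0.45168968 0.239426  ] 0.029915469296483338 [-8.61112905e-06 -4.55626486e-06  5.04716084e-05 -6.88056539e-05
  5.53317050e-05 -2.40143643e-05]
t16.1 needle 1.70 rad  w3.08  handle px 339.2,227.0  crank ang -3.122 r 0.0298 F [-8.9  0.  -2.5] grip 20 dark 168
```

```bash
sed -i 's/\.4516,\.2397/.4517,.2394/g; s/1.05\*a\[:,:,2\]+2)/1.05*a[:,:,2]+2)\&(a[:,:,1]>.55*np.percentile(a[:,:,1][r<7],85))/' h.py
python3 -W ignore -c "
from h import *
needle()"
python3 -m crank '[[[-0.31,0.02,0,0],[-0.6,-0.1,0,0],[-0.6,-0.1,0,0]]]'|egrep '^t|force:'
python3 -W ignore - <<'E'
from h import *
needle();circ(4,15)
E
```

```text
t16.2 needle 1.54 rad  w2.94  handle px 339.2,227.0  crank ang -3.132 r 0.0299 F [-9.3 -0.6 -3.4] grip 20 dark 168
t: 16.55
force: [0.7, -1.8, -11.4]
gripper_force: 20.0
t16.6 needle 2.23 rad  w2.42  handle px 339.2,227.0  crank ang 2.602 r 0.0302 F [  3.6  -2.8 -13.9] grip 20 dark 188
[[-0.24, -0.21], [-0.42, -0.46], [-0.53, -0.76], [-0.56, -1.07]]
```

```bash
python3 -m crank '[[[-0.24,-0.23,0.05,0],[-0.42,-0.48,0.05,0],[-0.42,-0.48,0.05,0]]]'|egrep '^t|force:'
python3 -W ignore - <<'E'
from h import *
needle();circ(4,15)
E
```

```text
t: 16.98
force: [2.8, -3.0, -6.6]
gripper_force: 20.0
t17.0 needle 2.39 rad  w1.53  handle px 339.2,227.0  crank ang 2.021 r 0.0302 F [ 3.1 -2.  -7.9] grip 20 dark 192
[[-0.09, -0.3], [-0.1, -0.62], [-0.03, -0.92], [0.12, -1.2]]
```

```bash
python3 -m crank '[[[-0.09,-0.3,0,0],[-0.1,-0.62,0,0],[-0.1,-0.62,0,0]]]'|egrep '^t|force:'
python3 -W ignore - <<'E'
from h import *
needle();circ(4,15)
E
```

```text
t: 17.4
force: [2.0, -2.0, -6.7]
gripper_force: 20.0
t17.4 needle 1.27 rad  w1.65  handle px 339.2,227.0  crank ang 1.502 r 0.0300 F [ 2.1 -2.7 -8. ] grip 20 dark 194
[[0.07, -0.31], [0.21, -0.58], [0.43, -0.81], [0.69, -0.98]]
```

```bash
python3 -m crank '[[[0.07,-0.31,0,0],[0.21,-0.58,0,0],[0.43,-0.81,0,0],[0.69,-0.98,0,0],[0.69,-0.98,0,0]]]'|egrep '^t|force:'
python3 -W ignore - <<'E'
from h import *
needle();circ(3,15,sgn=1);circ(3,15)
E
```

```text
t: 18.08
force: [1.1, -0.3, -8.0]
gripper_force: 20.0
t18.1 needle 0.86 rad  w2.50  handle px 339.2,227.0  crank ang 0.458 r 0.0298 F [ 1.3 -2.1 -7.5] grip 20 dark 193
[[-0.27, 0.16], [-0.48, 0.39], [-0.62, 0.67]]
[[0.3, -0.1], [0.61, -0.11], [0.91, -0.05]]
```

A full turn is done. The main peak is near a crank angle of 2.27 rad and the lesser bump near -1.5. I'll go back and sample the main peak finely.

```bash
python3 -W ignore -c "
from h import *
circ(5,16,sgn=1)"
```

```text
[[-0.28, 0.18], [-0.5, 0.43], [-0.64, 0.73], [-0.69, 1.06], [-0.65, 1.39]]
```

```bash
python3 -m crank '[[[-0.28,0.18,0,0],[-0.5,0.43,0,0],[-0.64,0.73,0,0],[-0.69,1.06,0,0],[-0.65,1.39,0,0],[-0.65,1.39,0,0]]]'|egrep '^t|force:'
python3 -W ignore - <<'E'
from h import *
needle();needle();circ(7,11.5,sgn=1)
E
```

```text
t: 18.88
force: [0.2, -1.8, -8.2]
gripper_force: 20.0
t18.9 needle 2.06 rad  w3.07  handle px 339.2,227.0  crank ang 1.864 r 0.0301 F [-0.3 -0.9 -8.1] grip 20 dark 192
t19.0 needle 2.03 rad  w3.06  handle px 339.2,227.0  crank ang 1.863 r 0.0301 F [-1.9 -1.  -6.6] grip 20 dark 192
[[0.09, 0.22], [0.22, 0.43], [0.39, 0.6], [0.59, 0.73], [0.81, 0.83], [1.04, 0.87], [1.28, 0.87]]
```

```bash
N="python3 -W ignore -c 'from h import *
needle();needle()'"
python3 -m crank '[[[0.09,0.22,0,0],[0.09,0.22,0,0]]]'>/dev/null; eval "$N"
python3 -m crank '[[[0.13,0.21,0,0],[0.13,0.21,0,0]]]'>/dev/null; eval "$N"
python3 -m crank '[[[0.17,0.17,0,0],[0.17,0.17,0,0]]]'>/dev/null; eval "$N"
python3 -m crank '[[[0.20,0.13,0,0],[0.20,0.13,0,0]]]'>/dev/null; eval "$N"
python3 -m crank '[[[0.22,0.10,0,0],[0.22,0.10,0,0]]]'>/dev/null; eval "$N"
python3 -m crank '[[[0.23,0.04,0,0],[0.23,0.04,0,0]]]'>/dev/null; eval "$N"
```

```text
t19.3 needle 2.41 rad  w2.15  handle px 339.2,227.0  crank ang 2.044 r 0.0300 F [  1.1   0.1 -10.1] grip 20 dark 191
t19.3 needle 2.42 rad  w2.21  handle px 339.2,227.0  crank ang 2.045 r 0.0300 F [  1.    1.6 -10.8] grip 20 dark 192
t19.6 needle 2.56 rad  w2.63  handle px 339.2,227.0  crank ang 2.271 r 0.0300 F [-1.3  0.6 -9.6] grip 20 dark 191
t19.7 needle 2.56 rad  w2.63  handle px 339.3,227.0  crank ang 2.270 r 0.0300 F [-1.4  1.6 -8.9] grip 20 dark 191
t20.0 needle 2.42 rad  w2.75  handle px 339.2,227.0  crank ang 2.477 r 0.0300 F [-2.6  2.  -9.4] grip 20 dark 190
t20.0 needle 2.42 rad  w2.48  handle px 339.3,227.0  crank ang 2.477 r 0.0300 F [-3.1  1.6 -8.6] grip 20 dark 190
t20.3 needle 2.04 rad  w2.97  handle px 339.2,227.0  crank ang 2.684 r 0.0300 F [-5.2  1.8 -7.6] grip 20 dark 186
t20.4 needle 1.98 rad  w2.72  handle px 339.2,227.0  crank ang 2.685 r 0.0300 F [-4.9  1.5 -7.5] grip 20 dark 186
t20.7 needle 1.41 rad  w2.34  handle px 339.2,227.0  crank ang 2.889 r 0.0300 F [-5.4  0.7 -7. ] grip 20 dark 182
t20.7 needle 1.43 rad  w2.39  handle px 339.2,227.0  crank ang 2.890 r 0.0300 F [-4.6 -0.  -6.3] grip 20 dark 182
t21.0 needle 1.69 rad  w2.03  handle px 339.2,227.0  crank ang 3.075 r 0.0300 F [-5.9  0.4 -6.9] grip 20 dark 174
t21.1 needle 1.58 rad  w1.99  handle px 339.2,227.0  crank ang 3.074 r 0.0300 F [-6.7  1.7 -6.3] grip 20 dark 174
```

Symmetric pairs on both sides put the peak at 2.265 rad. I'll go back to it.

```bash
python3 -W ignore -c "
from h import *
circ(4,11.6)"
```

```text
[[-0.24, -0.04], [-0.46, -0.14], [-0.66, -0.27], [-0.83, -0.45]]
```

```bash
python3 -m crank '[[[-0.24,-0.04,0,0],[-0.46,-0.14,0,0],[-0.66,-0.27,0,0],[-0.83,-0.45,0,0],[-0.83,-0.45,0,0],[-0.83,-0.45,0,0]]]'|egrep '^t|force:'
python3 -W ignore - <<'E'
from h import *
needle();needle();circ(1,0)
E
```

```text
t: 21.82
force: [-1.3, 2.7, -11.8]
gripper_force: 20.0
t21.9 needle 2.56 rad  w2.78  handle px 339.2,227.0  crank ang 2.230 r 0.0300 F [ -1.2   3.8 -11.2] grip 20 dark 191
t21.9 needle 2.56 rad  w2.74  handle px 339.2,227.0  crank ang 2.232 r 0.0300 F [ -0.5   3.5 -11.9] grip 20 dark 191
[[-0.0, 0.0]]
```

```bash
python3 -m crank '[[[0.03,0.04,0.08,0],[0.03,0.04,0.08,0],[0.03,0.04,0.08,0]]]'
python3 -W ignore -c "
from h import *
needle()"
python3 -m crank '[[[0,0,0,0],[0,0,0,0],[0,0,0,0],[0,0,0,0],[0,0,0,0]]]' 0
python3 -m crank '[[[0,0,-1,0],[0,0,-2,0],[0,0,-3,0],[0,0,-4,0],[0,0,-4,0]]]'
python3 -m crank '[[[-1,0,0,0],[-2,0,0,0],[-3,0,0,0],[-4,0,0,0],[-5,0,0,0],[-6,0,0,0],[-6,0,0,0],[-6,0,0,0]]]'
python3 -W ignore -c "
from h import *
needle('pics/t5.png')"
```

```text
t: 22.3
eef_pos: [0.4333, 0.2631, 0.0638]
ee_rot: [-3.139, 0.002, -1.549]
force: [-2.8, 2.3, 6.9]
width: 0.0146
gripper_force: 20.0
t22.4 needle 2.58 rad  w2.98  handle px 339.2,227.0  crank ang 2.228 r 0.0300 F [-2.3  1.3  6.1] grip 20 dark 191
t: 22.98
eef_pos: [0.432, 0.2618, 0.062]
ee_rot: [3.141, -0.0, -1.55]
force: [1.3, 0.2, -0.4]
width: 0.0589
gripper_force: 0.0
t: 23.6
eef_pos: [0.4328, 0.2628, 0.164]
ee_rot: [-3.139, 0.003, -1.549]
force: [0.4, -0.0, -0.6]
width: 0.0874
gripper_force: 0.0
t: 24.6
eef_pos: [0.4286, 0.412, 0.1618]
ee_rot: [3.141, -0.001, -1.55]
force: [-0.1, -0.5, -0.8]
width: 0.0874
gripper_force: 0.0
t24.6 needle 2.57 rad  w2.63  handle px 339.3,227.0  crank ang 1.703 r 0.1738 F [-0.5 -0.4  0.1] grip 0 dark 202
```

View pics/t5.png

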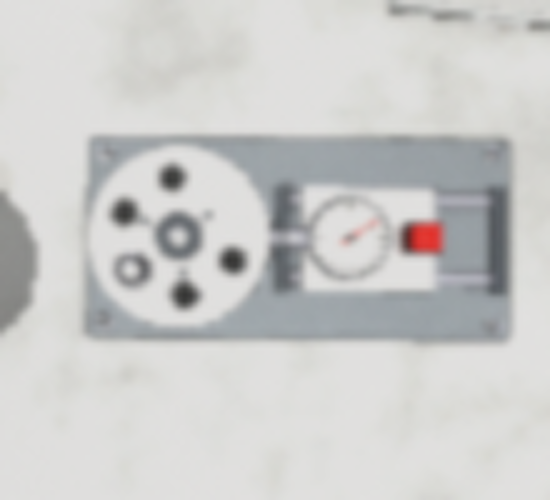

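Everything is released. The needle stands at 2.57 rad, its peak reading, with the crank at about (132,270) in the crop and the carriage unmoved.

```bash
python3 -c "
from station import arm
print(arm.job_done())"
```

```text
the job is handed in; nothing more can be done
None
```

The job is handed in: I set the indicator at about 4 N, turned the wheel all the way round, and left the highest spot under the plunger (within about 0.04 rad, needle at 2.57 rad) with everything let go; during the turn one finger pressed on the wheel hub with about 15 N sideways and 14 N up until I raised the grip.

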